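# Open the sampling port

### The job

Trip the pump interlock first: push the roller arm of the limit switch over until it clicks, then let it spring back. Then release the sloping sampling port: pull its spring collar back along the port's axis, turn it counter-clockwise (seen from the collar's open end) until its key stands over the other notch, and let it spring fully home there. Finally draw the steel plug out of the port and put it in the white tray, without disturbing the things that stand around.

Things in the scene. Friction and masses are not known exactly. Their poses are not given: they have to be found in the camera images.
- port: Fixed steel sampling port on a 112 x 110 x 12 mm plate; origin: on its underside, 12 mm off centre to -x. Its round axis lies in its x-z plane and leans 30 degrees from vertical toward its own -x (roughly toward the robot). Round the collar's foot a fixed toothed crown, 72 mm diameter, 9 mm high along the axis, has two notches 60 degrees apart for the collar's key: keep fingertips above it.
- collar_grip (a point): Point on the port's axis in the spring collar, moving with it; +z is the port's axis, out of its open end. The collar is a knurled steel ring, 52 mm diameter, from 36 mm below this point to 9 mm beyond it along +z. Grip across it, any direction, fingers along the axis. With the collar home the plug's stem ends 43 mm beyond this point. A key on the foot, 10 mm wide and 9 mm high, stands out 10 mm.
- collar_slide (a joint): How far the collar is pulled back along the port's axis, m: 0 fully home, stop at 0.020. A spring pushes it home (5.6 N at 0, 13.6 N at 0.020). It must be pulled more than 0.010 for the key to clear the crown.
- collar (a joint): Turn of the collar, rad: 0 = locked notch (as it starts), 1.05 = released notch, stop at 1.08; grows counter-clockwise seen from the open end (right-handed about collar_grip's +z). It turns easily once pulled back; between the notches the key rests on a tooth.
- plug_center (a point): Half-way point of the loose steel plug, 77 mm long, 0.15 kg; +z toward its free end. The 18 mm round stem reaches 38.5 mm beyond this point; with the collar home its last 34 mm stand clear: grip it there. Crossbar (37 mm along y, 10 wide) 3.5 to 10.5 mm below the point, held down by the locked collar; below it a 24 mm shank, 28 mm long, loose in the bore. Draw 40 mm along the axis to free.
- limit_switch: Fixed limit switch, grey box 34 x 44 mm, 75 mm high on an 80 x 80 mm plate, with an upright roller arm on its side. Origin: centre of the plate's underside. Its roller arm is pushed toward its +x (roughly away from the robot).
- roller (a point): Centre of the black roller (24 mm diameter, 14 mm long along the switch's y) near the top of the arm, 128 mm above the table; the pivot is 70 mm below it. The arm's 12 mm wide, 4 mm thick aluminium strip carries it on its -y side; nothing else stands higher than 76 mm.
- switch_arm (a joint): Swing of the roller arm, rad: 0 upright at rest, grows as the roller is pushed toward the switch's +x, clicks at 0.5 (roller moved 34 mm), stop at 0.9 (55 mm). A spring returns it; 3 to 5 N at the roller.
- tray: White open plastic tray, 150 x 130 x 28 mm, walls and floor 4 to 5 mm. Origin: centre of its underside; fixed.
- bottle: Bystander: amber bottle with blue cap, 66 mm diameter, 137 mm high, loose; origin at its underside.
- beaker: Bystander: clear beaker, 88 mm wide, 114 mm high, loose; origin at its underside.
- stopper: Bystander: red-brown rubber stopper, 32 mm wide, 26 mm high, loose; origin at its underside.

How it is judged:
By the outcome, as a careful person would: the job done as asked, in the order asked, and still so for the second after the job is handed in, with the robot touching nothing.
It also fails if it takes over 61 s, if anything falls off the work surface, if the arm or the gripper's body presses on something with over 40 N, if the wrist force passes 120 N, or if a joint passes its speed limit or range.

### The arm

A 7-joint arm with a two-finger parallel gripper is mounted at the origin on a cart in front of the work surface, level with it; the furniture and walls round the work are solid. World frame = base frame: x ahead of the robot, y to its left, z up, the work surface at z = 0. Lengths are in m, angles in rad, forces in N, time in s.
With the tool pointing down it reaches from about 0.425 to 0.95 m from the base axis. Payload 4.7 kg.
Tool frame: the origin (TCP) lies on the centre line of the jaws, within the pads' length; the fingertips stand robot.nose_length ahead of it and the grasp point (between the pads) lies 8 mm behind it (robot.nose_length is the distance from the TCP to the fingertips, in m); z points along the fingers, y is the line along which they close (so a half turn about z gives the same grasp; the last joint's range is limited). The gripper opens to 85 mm and grips with 20 to 120 N. Pads are 22 mm wide; open, the fingers measure 114 mm over their backs; the gripper's body (76 mm by 85 mm) begins 54 mm behind the grasp point. The pads swing forward as they close: fully open they stand 13 mm farther back than shut.
Start: joints at [1.306, 0.469, -0.049, 1.532, 0.024, 1.141, -0.082], TCP at [0.158, -0.656, 0.242] pointing down, gripper open.
Joint ranges: [-2.59, 2.59], [-0.33, 1.99], [-1.39, 1.29], [0.1, 2.45], [-1.04, 4.18], [0.21, 1.99], [-2.66, 2.66]. Speed limits (rad/s): [2.57, 2.57, 3.14, 3.14, 3.14, 3.14, 3.14].

### API

Orientations are given as [roll, pitch, yaw] about the fixed x, y, z axes, in that order (R = Rz(yaw) Ry(pitch) Rx(roll)).
In Python, from plant import robot gives the robot as it stands. Calls block until the motion is done:
- robot.goto(position, orientation): joint-space move of the TCP to a pose.
- robot.move_straight(position, vel=0.15, attitude=None, contact_N=None): straight line of the TCP; attitude=None keeps the orientation; vel is the mean speed in m/s. With contact_N (N) it stops when the force on the tool has changed by that much, and returns True; else False.
- robot.move_joints(angles): joint-space move.
- robot.grip(opening, strength=None): opening from 0.0 (shut) to 1.0 (fully open); strength is the grip in N (None keeps the last); returns when the fingers have stopped.
- robot.sleep(seconds).
- robot.inverse_kinematics(position, orientation): joint angles nearest the present ones, or None.
- robot.sense(): the state.
- robot.grab_frame(name): name is "side" or "top" or "wrist"; returns a dict with "image" (400x640x3 uint8, red, green, blue), "range_z" (400x640 float32, m along the optical axis (not along the pixel's ray), 0 where there is no reading), "fx", "fy", "cx", "cy" (pixels), "R" (3x3) and "t" (3): a world point X has camera coordinates R X + t. Camera axes: x right, y down, z forward; pixel columns grow to the right and rows downward; lengths in m; the calibration is good to about 2 mm. A picture is of the moment at which its call begins.
A pose or a line that the arm cannot do raises robot.IKError and nothing moves.
- robot.close_job(): hands the job in; it is judged then, once.
The state is a dict: "t": time; "joint_pos": joint angles; "joint_velocities": joint speeds; "effort": joint torques, N m; "tcp_pos": TCP position; "tcp_rot": TCP orientation; "wrist_force": force on the tool from outside, world axes, zero at the start; "torque": the same for the moment, N m; "opening": opening from 0.0 (shut) to 1.0 (fully open); "gripper_force": force on a finger pad.
Only numpy, scipy, OpenCV 4.12 (cv2) and the standard library are available. Lean on these libraries where they do the work, as an engineer would, in place of code of your own. Each camera call takes 0.05 s, during which the arm holds its last target. There are 200 camera calls.

## Working session

There is one attempt and no reset: what is moved stays moved. The work goes in short steps, each a Python script; the robot and the scene stay as the last script left them, time stands still between calls to the robot, and variables do not carry over. Pictures are saved under pics/ and viewed, at most 10 in all, crops included, and the job is handed in when it is done.

```bash
ls; mkdir -p pics
python3 - <<'E'
from plant import robot
import numpy as np,cv2
s=robot.sense();print(s['t'],s['tcp_pos'],s['tcp_rot'],robot.nose_length)
for n in("side","top"):
    f=robot.grab_frame(n);cv2.imwrite(f'pics/{n}0.png',f['image'][:,:,::-1]);np.savez(f'pics/{n}0.npz',**f)
    print(n,f['fx'],f['fy'],f['cx'],f['cy'],np.round(f['R'],3).tolist(),f['t'],(-f['R'].T@f['t']))
E
```

```text
pics
0.0 [ 0.1575709  -0.65578952  0.24126369] [-3.13967340e+00  3.12556298e-05  2.35786246e-01] 0.011
side 368.7955131966949 368.7955131966949 316.50945282887716 192.99837140786153 [[1.0, -0.021, 0.016], [0.006, -0.396, -0.918], [0.026, 0.918, -0.396]] [-0.60088518  0.08672757  0.92900499] [ 0.57616897 -0.83101881  0.45724391]
top 408.14030685141995 408.14030685141995 324.1150409129558 198.8528266910613 [[0.025, -1.0, 0.018], [-0.997, -0.026, -0.074], [0.075, -0.016, -0.997]] [-0.03444734  0.58957873  1.21261711] [4.98195650e-01 7.43048095e-04 1.25340756e+00]
```

View pics/side0.png

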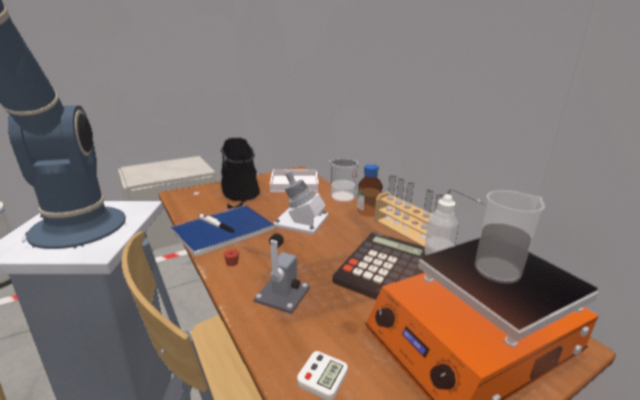

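View pics/top0.png

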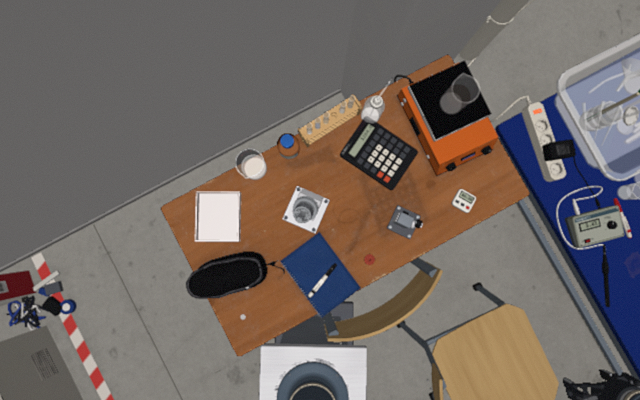

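The side view shows the roller near (277,239), the port near (300,205), the tray near (295,180), the beaker near (343,178) and the bottle near (370,190). The top view shows the port plate at (306,208), the switch at (405,222), the tray at (218,216) and the stopper at (369,259).

```bash
cat > h.py <<'E'
import numpy as np,cv2
def ray(f,u,v):
    d=f['R'].T@np.array([(u-f['cx'])/f['fx'],(v-f['cy'])/f['fy'],1.]);return -f['R'].T@f['t'],d
def plane(f,u,v,z):
    c,d=ray(f,u,v);return c+d*(z-c[2])/d[2]
def tri(*obs):
    A=np.zeros((3,3));b=np.zeros(3);L=[]
    for f,u,v in obs:
        c,d=ray(f,u,v);d=d/np.linalg.norm(d);P=np.eye(3)-np.outer(d,d);A+=P;b+=P@c;L.append((P,c))
    x=np.linalg.solve(A,b);return x,[float(np.linalg.norm(P@(x-c))) for P,c in L]
def pix(f,X):
    p=f['R']@np.asarray(X)+f['t'];return np.array([f['fx']*p[0]/p[2]+f['cx'],f['fy']*p[1]/p[2]+f['cy']])
def cloud(f):
    v,u=np.mgrid[0:400,0:640];z=f['range_z'].astype(float)
    p=np.stack([(u-f['cx'])/f['fx']*z,(v-f['cy'])/f['fy']*z,z],-1)
    w=(p-f['t'])@f['R'];w[z<=0]=np.nan;return w
E
python3 - <<'E'
from h import *
T=np.load('pics/top0.npz');S=np.load('pics/side0.npz')
def crop(f,u,v,w,h):
    return cv2.resize(f['image'][v:v+h,u:u+w,::-1],(400,300),interpolation=cv2.INTER_CUBIC)
cv2.imwrite('pics/c1.png',np.vstack([np.hstack([crop(T,266,178,80,60),crop(T,365,192,80,60)]),np.hstack([crop(S,260,170,80,60),crop(S,240,225,120,90)])]))
wt=cloud(T);ws=cloud(S)
print('table z',np.nanmedian(wt[230:250,280:300,2]) , wt[208,306],ws[205,300],wt[222,405],ws[239,277])
im=cv2.cvtColor(T['image'],cv2.COLOR_RGB2HSV)
for n,(u0,v0,u1,v1),z in(('port',(280,180,335,235),.012),('tray',(188,185,246,248),.028)):
    m=np.zeros((400,640),np.uint8);m[v0:v1,u0:u1]=((im[v0:v1,u0:u1,1]<50)&(im[v0:v1,u0:u1,2]>110))*255
    m=cv2.morphologyEx(m,cv2.MORPH_OPEN,np.ones((2,2)))
    c=max(cv2.findContours(m,0,2)[0],key=cv2.contourArea)
    b=cv2.boxPoints(cv2.minAreaRect(c));P=np.array([plane(T,*p,z) for p in b])
    print(n,np.round(b).tolist(),'c',P.mean(0).round(4),'edges',[(np.linalg.norm(P[i]-P[i-1]).round(4),np.degrees(np.arctan2(*(P[i]-P[i-1])[1::-1])).round(1)) for i in range(4)])
E
```

```text
table z -0.0009645919564455702 [0.55634561 0.03183642 0.11651564] [0.55888893 0.00331383 0.06428523] [ 0.52523787 -0.2545351   0.07433021] [ 0.52603541 -0.2888822   0.13824989]
port [[282.0, 220.0], [297.0, 186.0], [331.0, 201.0], [316.0, 235.0]] c [0.5552 0.0326 0.012 ] edges [(np.float64(0.1106), np.float64(67.5)), (np.float64(0.1128), np.float64(-22.2)), (np.float64(0.1113), np.float64(-112.5)), (np.float64(0.1126), np.float64(157.4))]
tray [[196.0, 192.0], [241.0, 192.0], [241.0, 242.0], [196.0, 242.0]] c [0.5277 0.2946 0.028 ] edges [(np.float64(0.1492), np.float64(2.7)), (np.float64(0.1344), np.float64(-88.5)), (np.float64(0.1494), np.float64(-177.7)), (np.float64(0.1332), np.float64(91.4))]
```

View pics/c1.png

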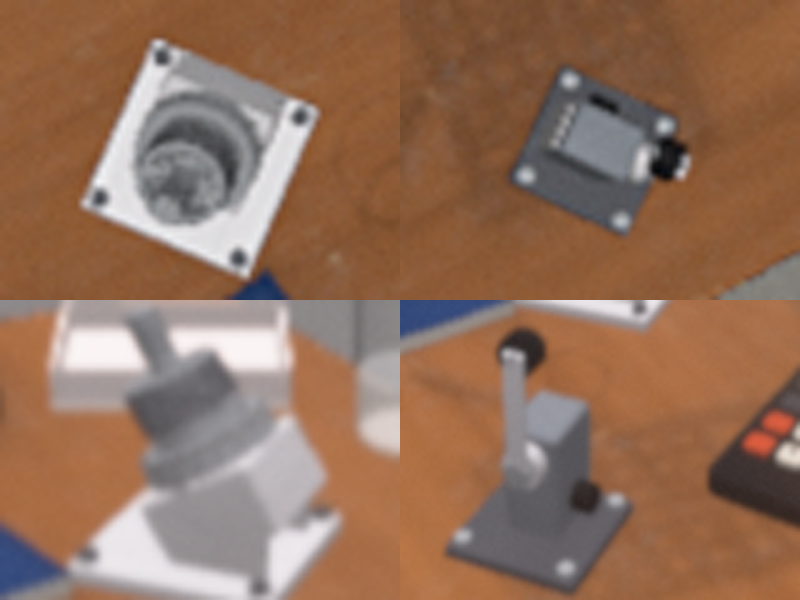

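The crops show the collar leaning toward the robot (top-view −x/+y). In side pixels the stem tip is near (288,173). The roller is at about (276.6,240) in the side view and (418.6,223.6) in the top view, with the strip on its outer side.

Run:
```python
from h import *
from plant import robot
from scipy.spatial.transform import Rotation as Ro
T=np.load('pics/top0.npz');S=np.load('pics/side0.npz')
def blob(f,box,fn):
    u0,v0,u1,v1=box;m=np.zeros((400,640),np.uint8);h=cv2.cvtColor(f['image'],cv2.COLOR_RGB2HSV)[v0:v1,u0:u1].astype(int)
    m[v0:v1,u0:u1]=fn(h)*255;return max(cv2.findContours(m,0,1)[0],key=cv2.contourArea)
def mid(c): (x,y),r=cv2.minEnclosingCircle(c);return x,y,r
dark=lambda h:h[...,2]<55
a=mid(blob(T,(410,212,426,236),dark));b=mid(blob(S,(266,228,288,252),dark))
print('roller',a,b,tri((T,*a[:2]),(S,*b[:2])))
c=blob(T,(382,200,424,245),lambda h:(h[...,1]<90))
r=cv2.boxPoints(cv2.minAreaRect(c));P=np.array([plane(T,*p,.01) for p in r]);print('switch',P.mean(0),[(np.linalg.norm(P[i]-P[i-1]).round(4),np.degrees(np.arctan2(*(P[i]-P[i-1])[1::-1])).round(1)) for i in range(4)])
# port cloud from both views, high points
for f in(S,T):
    w=cloud(f).reshape(-1,3);m=(np.abs(w[:,0]-.54)<.08)&(np.abs(w[:,1]-.035)<.08)&(w[:,2]>.1)
    q=w[m];o=q[np.argsort(-q[:,2])];print(len(q),o[:12].round(3).tolist())
yaw=np.radians(-22.3);ax=Ro.from_euler('ZY',[yaw,-np.pi/6]).apply([0,0,1]);print('axis',ax)
# stem tip side pixel guess and axis line in plane: print image pix of predicted tips
o=np.array([.5552,.0326,0])-.012*np.array([np.cos(yaw),np.sin(yaw),0])
for s in(.1,.14,.18,.2):print(s,(o+s*ax).round(3),pix(S,o+s*ax).round(1),pix(T,o+s*ax).round(1))
for k in range(0,360,30):
    R=Ro.from_matrix(np.c_[np.cross(np.array([np.cos(0),0,0]),ax)*0+0,ax,ax]) if 0 else Ro.from_euler('ZYX',[yaw,-np.pi/6,np.pi])*Ro.from_euler('z',k,degrees=True)
    j=robot.inverse_kinematics(o+.16*ax,R.as_euler('xyz'));print(k,R.apply([0,0,1]).round(2),None if j is None else np.round(j,2))
```

```text
roller (418.0, 223.5, 3.9052248001098633) (276.5, 239.5, 5.147915363311768) (array([ 0.5224241 , -0.27815388,  0.13085379]), [0.0017261527732564807, 0.00172615277325669])
switch [ 0.52412839 -0.27095393  0.01      ] [(np.float64(0.0964), np.float64(64.8)), (np.float64(0.0797), np.float64(-25.8)), (np.float64(0.0969), np.float64(-115.2)), (np.float64(0.0796), np.float64(153.9))]
246 [[0.53, 0.049, 0.14], [0.526, 0.042, 0.14], [0.533, 0.052, 0.139], [0.531, 0.045, 0.139], [0.533, 0.045, 0.139], [0.528, 0.046, 0.139], [0.527, 0.056, 0.138], [0.528, 0.042, 0.137], [0.526, 0.042, 0.137], [0.531, 0.044, 0.137], [0.523, 0.044, 0.137], [0.535, 0.047, 0.136]]
199 [[0.527, 0.047, 0.141], [0.522, 0.041, 0.139], [0.527, 0.055, 0.139], [0.53, 0.044, 0.139], [0.53, 0.05, 0.138], [0.525, 0.047, 0.138], [0.528, 0.044, 0.138], [0.525, 0.05, 0.137], [0.525, 0.041, 0.137], [0.525, 0.044, 0.136], [0.528, 0.05, 0.136], [0.527, 0.052, 0.136]]
axis [-0.46260486  0.18972808  0.8660254 ]
0.1 [0.498 0.056 0.087] [276.9 188.4] [297.2 228.8]
0.14 [0.479 0.064 0.121] [269.6 174.9] [293.6 235.5]
0.18 [0.461 0.071
[... 159 characters left out ...]
.34  1.32  0.81  2.19]
60 [ 0.46 -0.19 -0.87] [ 0.54  0.4  -1.17  2.34  1.32  0.81  1.67]
90 [ 0.46 -0.19 -0.87] [ 0.41  0.32 -0.99  2.34  1.27  0.7   1.18]
120 [ 0.46 -0.19 -0.87] [ 0.25  0.26 -0.81  2.35  1.23  0.63  0.68]
150 [ 0.46 -0.19 -0.87] [ 0.34  0.29 -0.91  2.35  1.25  0.67  0.14]
180 [ 0.46 -0.19 -0.87] [ 0.51  0.38 -1.13  2.34  1.31  0.78 -0.42]
210 [ 0.46 -0.19 -0.87] [ 0.25  0.26 -0.81  2.35  1.23  0.63 -0.89]
240 [ 0.46 -0.19 -0.87] [ 0.09  0.23 -0.62  2.36  1.19  0.57 -1.39]
270 [ 0.46 -0.19 -0.87] [-0.43  0.18 -0.05  2.38  1.08  0.45 -1.83]
300 [ 0.46 -0.19 -0.87] [-0.78  0.17  0.34  2.4   1.01  0.39 -2.28]
330 [ 0.46 -0.19 -0.87] [-1.13  0.21  0.75  2.42  0.86  0.3  -2.65]
```

Run:
```python
from h import *
from plant import robot
yaw=np.radians(-25);d=np.array([np.cos(yaw),np.sin(yaw),0]);r=np.array([.5225,-.278,.116]);o=[np.pi,0,yaw]
robot.grip(0.0)
robot.goto(r-.06*d+[0,0,.1],o)
f=robot.grab_frame('wrist');cv2.imwrite('pics/w1.png',f['image'][:,:,::-1]);np.savez('pics/w1.npz',**f)
robot.move_straight(r-.06*d,vel=.15)
print(robot.sense()['wrist_force'].round(1) , robot.sense()['t'])
for s in(-.023,0,.012,.020,.024):
    robot.move_straight(r+s*d,vel=.06);q=robot.sense();print(s,q['tcp_pos'].round(4),(q['wrist_force']@d).round(2),q['wrist_force'].round(1))
for n in('side','top'):
    f=robot.grab_frame(n);cv2.imwrite(f'pics/{n}1.png',f['image'][:,:,::-1]);np.savez(f'pics/{n}1.npz',**f)
q=robot.sense();print(q['t'],q['joint_pos'].round(2))
a=cv2.imread('pics/side1.png')[205:295,220:340];b=cv2.imread('pics/top1.png')[172:262,350:470]
cv2.imwrite('pics/c2.png',np.hstack([cv2.resize(x,(400,300),interpolation=2) for x in(a,b)]))
```

```text
[ 0.3 -0.3 -0.2] 3.5833
-0.023 [ 0.5014 -0.2681  0.1157] 0.86 [ 0.9 -0.  -0.9]
0 [ 0.5223 -0.2779  0.1156] -3.05 [-2.7  1.4 -0.5]
0.012 [ 0.5329 -0.283   0.1155] -3.96 [-3.5  1.9 -2.5]
0.02 [ 0.5394 -0.2862  0.1153] -4.1 [-3.7  1.8 -3.6]
0.024 [ 0.5422 -0.2875  0.1149] -6.38 [-6.1  2.1 -3.3]
5.8667 [ 0.53  0.51 -0.16  1.8   0.1   0.85 -1.68]
```

View pics/c2.png

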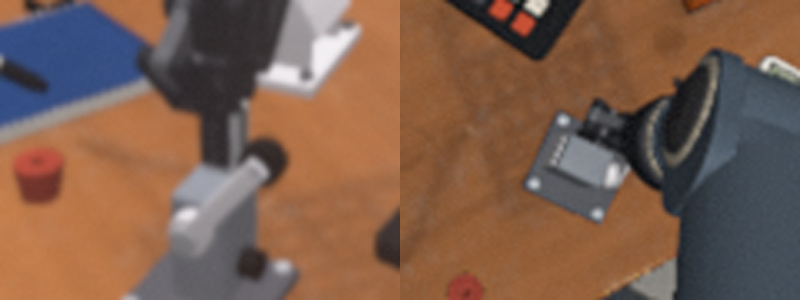

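The side crop shows the arm swung well past the click angle, with the roller at about (268,160) and the force rising near the stop. So the interlock has tripped. Next I retreat and look at the port along its axis.

```bash
cat >> h.py <<'E'
from scipy.spatial.transform import Rotation as Ro
YAW=np.radians(-22.3)
def ori(k,yaw=YAW): return (Ro.from_euler('ZYX',[yaw,-np.pi/6,np.pi])*Ro.from_euler('z',k,degrees=True)).as_euler('xyz')
AX=Ro.from_euler('ZY',[YAW,-np.pi/6]).apply([0,0,1])
E
python3 - <<'E'
from h import *
from plant import robot
yaw=np.radians(-25);d=np.array([np.cos(yaw),np.sin(yaw),0]);r=np.array([.5225,-.278,.116])
robot.move_straight(r-.06*d,vel=.12);robot.move_straight(r-.06*d+[0,0,.1],vel=.2)
f=np.load('pics/w1.npz');o=Ro.from_euler('xyz',[np.pi,0,yaw]).as_matrix()
print('cam in tool',o.T@(-f['R'].T@f['t']-(r-.06*d+[0,0,.1])),'cam axes in tool',(f['R']@o).round(2).tolist())
tip=np.array([.526,.047,.139])
robot.grip(1.0)
for k in(210,195,180,165):
  for s in(.06,.1):
    print(k,s,[None if j is None else j.round(2) for j in [robot.inverse_kinematics(tip+s*AX,ori(k))]])
f=robot.grab_frame('side');cv2.imwrite('pics/side2.png',f['image'][:,:,::-1])
print(robot.sense()['t'])
S=np.load('pics/side0.npz');g=f['image'][228:252,266:288].astype(int);print('roller back diff',np.abs(g-S['image'][228:252,266:288]).mean())
E
```

```text
cam in tool [ 0.06826215  0.00098539 -0.13148535] cam axes in tool [[-0.0, 1.0, -0.0], [-0.96, -0.0, -0.27], [-0.27, 0.0, 0.96]]
210 0.06 [array([ 0.15,  0.15, -0.61,  2.26,  0.94,  0.59, -0.54])]
210 0.1 [array([ 0.15,  0.06, -0.62,  2.25,  0.77,  0.63, -0.39])]
195 0.06 [array([ 0.18,  0.16, -0.64,  2.26,  0.94,  0.59, -0.28])]
195 0.1 [array([ 0.18,  0.06, -0.65,  2.25,  0.77,  0.63, -0.13])]
180 0.06 [array([ 0.63,  0.29, -1.17,  2.24,  1.11,  0.75, -0.14])]
180 0.1 [array([ 0.68,  0.15, -1.19,  2.23,  0.9 ,  0.7 ,  0.04])]
165 0.06 [array([ 0.63,  0.29, -1.17,  2.24,  1.11,  0.75,  0.12])]
165 0.1 [array([ 0.68,  0.15, -1.19,  2.23,  0.9 ,  0.7 ,  0.3 ])]
8.2
roller back diff 4.1521464646464645
```

Run:
```python
from h import *
from plant import robot
tip=np.array([.526,.047,.139])
for i,(k,s) in enumerate(((150,.08),(210,.08))):
    robot.goto(tip+s*AX,ori(k));robot.sleep(.15)
    f=robot.grab_frame('wrist');cv2.imwrite(f'pics/v{i}.png',f['image'][:,:,::-1]);np.savez(f'pics/v{i}.npz',**f)
    q=robot.sense();print(q['t'],q['joint_pos'].round(2),q['tcp_pos'].round(4),pix(f,tip).round(1),pix(f,tip-.034*AX).round(1))
a,b=[cv2.imread(f'pics/v{i}.png') for i in(0,1)]
cv2.imwrite('pics/c3.png',np.vstack([a[100:400,:],b[100:400,:]]))
```

```text
10.2333 [ 0.64  0.22 -1.17  2.24  1.01  0.72  0.47] [0.4892 0.0618 0.2082] [321.4 210.2] [321.3 198. ]
11.3833 [ 0.52  0.17 -1.02  2.24  0.95  0.67 -0.54] [0.489  0.0621 0.2082] [320.7 210.4] [320.7 198.2]
```

View pics/c3.png

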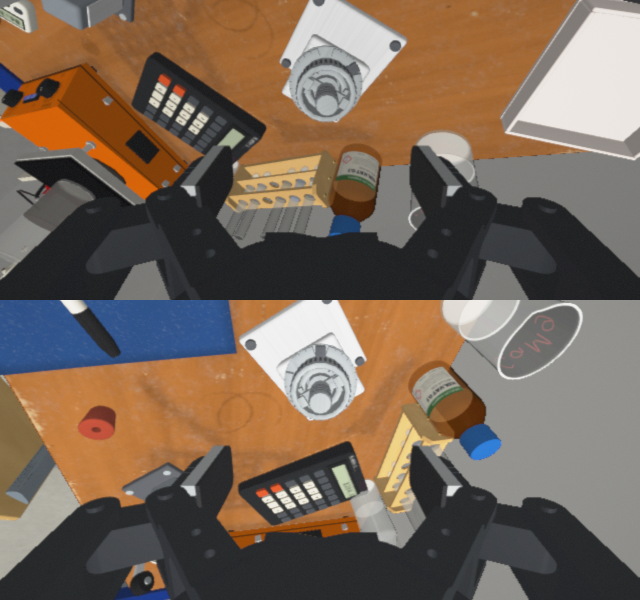

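Both wrist views show the port, with the stem end near (324,198) and (323,200) in full-frame pixels. The tray, bottle and beaker are clear of the gripper. I zoom in to get the stem-end circle.

Run:
```python
from h import *
a,b=[cv2.imread(f'pics/v{i}.png')[140:230,270:375] for i in(0,1)]
cv2.imwrite('pics/c4.png',np.hstack([cv2.resize(x,(400,343),interpolation=cv2.INTER_CUBIC) for x in(a,b)]))
```

```text
(no output)
```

View pics/c4.png

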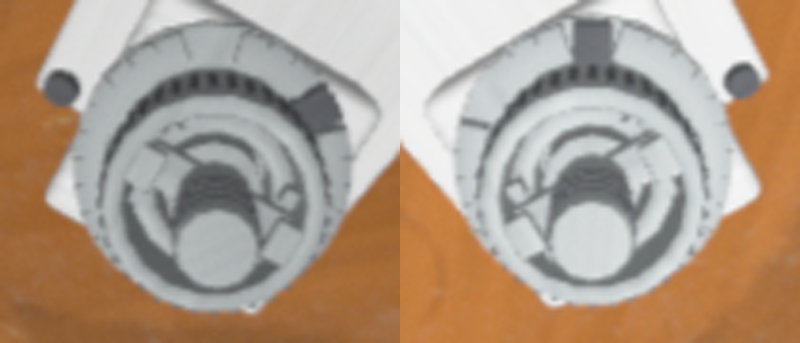

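The stem end is a disc at (326.4,205.4) in view 0 and (320.4,203.5) in view 1. The dark key is at the top of view 1, with the other notch 60° counter-clockwise from it on the left.

Run:
```python
from h import *
from plant import robot
F=[np.load(f'pics/v{i}.npz') for i in(0,1)];S=np.load('pics/side0.npz');T=np.load('pics/top0.npz')
st=tri((F[0],326.4,205.4),(F[1],320.4,203.5));print('tip',st)
x=st[0];print('lateral',(x-[.5552,.0326,0])@[np.sin(-YAW),np.cos(YAW),0],'stem px r',9e-3*F[0]['fx']/(F[0]['R']@x+F[0]['t'])[2])
# two-view: rim of collar: centre of rim ellipse
rim=tri((F[0],270+215/3.81,140+200/3.81),(F[1],270+198/3.81,140+196/3.81));print('rim',rim,'along',(x-rim[0])@AX,'perp',x-rim[0]-AX*((x-rim[0])@AX))
for f in F:
    w=cloud(f);u,v=pix(f,x);print(np.nanmedian(w[int(v)-5:int(v)+6,int(u)-5:int(u)+6].reshape(-1,3),axis=0))
print(pix(S,x),pix(T,x))
for k in(210,200,190,180):
  for kk in (k,k-60):
    for s in(0,.018):
      print(k,kk,s,[None if j is None else j.round(2) for j in [robot.inverse_kinematics(x-(.043+.008-s)*AX,ori(kk))]])
```

```text
tip (array([0.52508393, 0.04949553, 0.13394728]), [0.0001691198335667733, 0.00016911983356679072])
lateral 0.004204181891374948 stem px r 11.912165202428822
rim (array([0.54430746, 0.04244657, 0.09967654]), [0.0009025245422490545, 0.0009025245422489849]) along 0.039909613257707706 perp [-0.00076115 -0.00052302 -0.000292  ]
[0.5241523  0.0492311  0.13442797]
[0.52412989 0.04975427 0.1343961 ]
[286.97280834 172.28727636] [299.0650575  218.90862537]
210 210 0 [array([ 0.32,  0.48, -0.78,  2.24,  1.47,  0.67, -0.96])]
210 210 0.018 [array([ 0.34,  0.45, -0.82,  2.25,  1.42,  0.68, -0.92])]
210 150 0 [array([ 0.4 ,  0.53, -0.9 ,  2.24,  1.5 ,  0.74,  0.08])]
210 150 0.018 [array([ 0.43,  0.49, -0.94,  2.25,  1.44,  0.75,  0.12])]
200 200 0 [array([ 0.33,  0.49, -0.8 ,  2.24,  1.48,  0.68, -0.79])]
200 200 0.018 [array([ 0.36,  0.46, -0.84,  2.25,  1.42,  0.69, -0.75])]
200 140 0 [array([ 0.42,  0.53, -0.91,  2.24,  1.5 ,  0.75,  0.26])]
200 140 0.018 [array([ 0.44,  0.5 , -0.96,  2.24,  1.45,  0.76,  0.29])]
190 190 0 [array([ 0.35,  0.5 , -0.82,  2.24,  1.48,  0.7 , -0.61])]
190 190 0.018 [array([ 0.37,  0.46, -0.86,  2.25,  1.43,  0.7 , -0.57])]
190 130 0 [array([ 0.43,  0.54, -0.93,  2.24,  1.5 ,  0.76,  0.43])]
190 130 0.018 [array([ 0.45,  0.51, -0.97,  2.24,  1.45,  0.77,  0.47])]
180 180 0 [array([ 0.36,  0.51, -0.84,  2.24,  1.49,  0.71, -0.44])]
180 180 0.018 [array([ 0.39,  0.47, -0.88,  2.25,  1.43,  0.71, -0.4 ])]
180 120 0 [array([ 0.44,  0.55, -0.94,  2.24,  1.51,  0.77,  0.61])]
180 120 0.018 [array([ 0.46,  0.52, -0.98,  2.24,  1.46,  0.78,  0.64])]
```

Run:
```python
from h import *
from plant import robot
tip=np.array([.5247,.0495,.134]);g=tip-.043*AX;tcp0=g-.011*AX
def rep(l):
    q=robot.sense();print(l,round(q['t'],2),'s',round(float((q['tcp_pos']-tcp0)@AX),4),'lat',(q['tcp_pos']-tcp0-AX*((q['tcp_pos']-tcp0)@AX)).round(4),'F',q['wrist_force'].round(1),'Fax',round(float(q['wrist_force']@AX),1),'tq',q['torque'].round(2),round(q['opening'],3),q['gripper_force'])
robot.goto(tip+.05*AX,ori(200));robot.grip(1.0)
hit=robot.move_straight(tcp0,vel=.1,contact_N=8);rep(f'in {hit}')
if hit: raise SystemExit
robot.grip(0.0,70);rep('grip')
f=robot.grab_frame('wrist');cv2.imwrite('pics/v2.png',f['image'][:,:,::-1])
if robot.sense()['opening']<.4: raise SystemExit
for s in(.008,.016):
    robot.move_straight(tcp0+s*AX,vel=.04);rep('pull')
cv2.imwrite('pics/v3.png',robot.grab_frame('wrist')['image'][:,:,::-1])
```

```text
in False 13.07 s 0.0005 lat [0.0003 0.0002 0.0001] F [ 0.2 -0.   0.6] Fax 0.5 tq [0.17 0.52 0.04] 0.997 0.0
grip 13.49 s 0.0007 lat [ 0.0002 -0.0001  0.0001] F [-4.5 -0.1  6.8] Fax 7.9 tq [-0.04  0.59 -0.18] 0.578 71.23961716890335
pull 13.89 s 0.0077 lat [ 0.0001 -0.0002  0.0001] F [ 5.8 -0.5 -8.5] Fax -10.1 tq [0.52 0.2  0.22] 0.578 73.90661185607314
pull 14.24 s 0.0155 lat [ 0.0002 -0.0002  0.0001] F [  6.6  -0.3 -10.2] Fax -12.0 tq [0.53 0.12 0.27] 0.581 74.41805239766836
```

Run:
```python
from h import *
from plant import robot
tip=np.array([.5247,.0495,.134]);g=tip-.043*AX;tcp0=g-.011*AX
def rep(l):
    q=robot.sense();print(l,round(q['t'],2),'s',round(float((q['tcp_pos']-tcp0)@AX),4),'lat',(q['tcp_pos']-tcp0-AX*((q['tcp_pos']-tcp0)@AX)).round(4),'F',q['wrist_force'].round(1),'Fax',round(float(q['wrist_force']@AX),1),'tq',q['torque'].round(2),round(q['opening'],3))
for a in(10,20,30,40,50,60.2):
    robot.goto(tcp0+.0165*AX,ori(200-a));rep(a)
robot.move_straight(tcp0+.008*AX,vel=.05);rep('down')
robot.move_straight(tcp0+.001*AX,vel=.04);rep('down')
```

```text
10 14.58 s 0.0158 lat [ 0.0002 -0.0002  0.0001] F [  8.8  -0.8 -10.6] Fax -13.4 tq [0.57 0.04 0.31] 0.577
20 14.88 s 0.0158 lat [ 0.0002 -0.0001  0.0001] F [  7.3   0.2 -10.5] Fax -12.4 tq [0.58 0.01 0.36] 0.579
30 15.17 s 0.0158 lat [ 0.0002 -0.0001  0.0001] F [  6.8  -1.3 -10.2] Fax -12.3 tq [ 0.63 -0.    0.35] 0.584
40 15.46 s 0.0158 lat [0.0002 0.     0.0001] F [  7.2  -0.  -10.6] Fax -12.5 tq [0.59 0.06 0.4 ] 0.582
50 15.75 s 0.0158 lat [0.0002 0.0001 0.0001] F [  8.1   0.4 -10.9] Fax -13.1 tq [0.57 0.05 0.37] 0.577
60.2 16.04 s 0.0158 lat [0.0002 0.0002 0.0001] F [  7.9   0.8 -10.5] Fax -12.6 tq [0.63 0.11 0.35] 0.58
down 16.36 s 0.0073 lat [0.0002 0.0002 0.0001] F [ 6.6 -1.  -8.3] Fax -10.4 tq [0.56 0.11 0.26] 0.581
down 16.68 s 0.0009 lat [0.0002 0.0002 0.0001] F [ 2.8  0.1 -3.1] Fax -3.9 tq [0.37 0.2  0.14] 0.58
```

Run:
```python
from h import *
from plant import robot
tip=np.array([.5247,.0495,.134]);g=tip-.043*AX;tcp0=g-.011*AX
robot.grip(1.0);robot.sleep(.2)
robot.move_straight(tip+.03*AX,vel=.15)
robot.goto(np.array([.526,.047,.139])+.08*AX,ori(150));robot.sleep(.15)
f=robot.grab_frame('wrist');np.savez('pics/v4.npz',**f);q=robot.sense();print(q['t'],q['wrist_force'].round(1))
s=f['image'][140:230,270:375,::-1];a=cv2.imread('pics/v0.png')[140:230,270:375]
cv2.imwrite('pics/c5.png',np.hstack([cv2.resize(x,(400,343),interpolation=cv2.INTER_CUBIC) for x in(a,s)]))
```

```text
18.575 [ 0.5 -0.6  0.1]
```

View pics/c5.png

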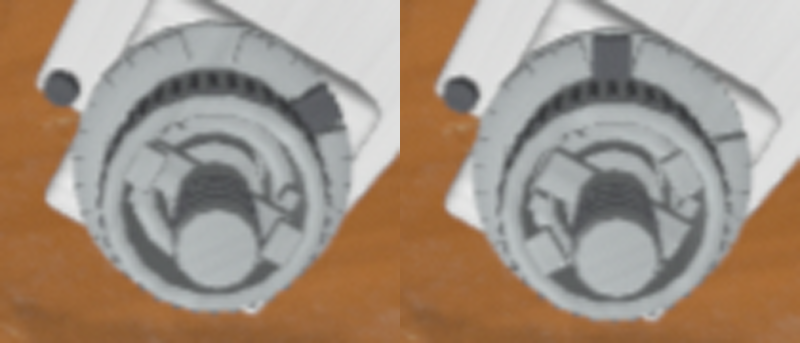

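The key now stands in the second notch at (612,58), flush with the crown, and the rim looks unchanged, so the collar is home. Next I draw the plug.

Run:
```python
from h import *
from plant import robot
tip=np.array([.5247,.0495,.134]);p0=tip-.018*AX
def rep(l):
    q=robot.sense();print(l,round(q['t'],2),q['tcp_pos'].round(4),'F',q['wrist_force'].round(1),'Fax',round(float(q['wrist_force']@AX),1),round(q['opening'],3))
robot.move_straight(tip+.03*AX,vel=.15)
hit=robot.move_straight(p0,vel=.1,contact_N=8);rep(f'in {hit}')
if hit: raise SystemExit
robot.grip(0.0,60);rep('grip')
if robot.sense()['opening']<.1: raise SystemExit
for s in(.01,.02,.04,.075):
    hit=robot.move_straight(p0+s*AX,vel=.06,contact_N=20);rep((s,hit))
    if hit: raise SystemExit
o=robot.sense()
for yaw in np.radians([-90,-45,0,45,90,135,180]):
  j=robot.inverse_kinematics([.528,.295,.16],[np.pi,0,yaw]);print(yaw,None if j is None else j.round(2))
print(o['joint_pos'].round(2))
f=robot.grab_frame('wrist');cv2.imwrite('pics/v5.png',f['image'][:,:,::-1])
```

```text
in False 19.72 [0.5331 0.0465 0.1192] F [-0.5 -0.7 -0.3] Fax -0.2 0.998
grip 20.36 [0.533  0.0463 0.1187] F [-3.7  0.3  4.5] Fax 5.7 0.183
(0.01, False) 20.68 [0.5283 0.0478 0.1269] F [ 0.4 -0.1 -1.2] Fax -1.3 0.187
(0.02, False) 20.99 [0.5238 0.0498 0.1357] F [ 0.2  0.6 -2.2] Fax -1.9 0.189
(0.04, False) 21.48 [0.5146 0.0534 0.153 ] F [-0.9  1.  -1.6] Fax -0.8 0.189
(0.075, False) 22.21 [0.4983 0.0601 0.1831] F [ 0.2  0.6 -1.5] Fax -1.3 0.185
-1.5707963267948966 [ 0.23  0.81 -1.27  1.75  0.82  1.23  1.88]
-0.7853981633974483 [ 0.26  0.88 -1.37  1.74  0.9   1.31  2.61]
0.0 [-1.22  0.59  0.92  1.83 -0.55  1.   -1.65]
0.7853981633974483 [-0.05  0.54 -0.73  1.76  0.42  1.   -1.73]
1.5707963267948966 [ 0.03  0.59 -0.86  1.76  0.51  1.04 -1.01]
2.356194490192345 [ 0.1   0.64 -0.98  1.75  0.59  1.08 -0.3 ]
3.141592653589793 [ 0.1   0.64 -0.98  1.75  0.59  1.08  0.49]
[ 0.48  0.25 -1.    2.25  1.08  0.69  0.39]
```

Run:
```python
from h import *
from plant import robot
w=np.concatenate([cloud(np.load(f'pics/{n}0.npz')).reshape(-1,3) for n in('top','side')]);P=np.array([.522,.298])
for a in range(-180,180,45):
    u=np.array([np.cos(np.radians(a)),np.sin(np.radians(a))]);r=w[:,:2]-P
    m=(r@u>.05)&(r@u<.18)&(np.abs(r@[-u[1],u[0]])<.05);q=w[m]
    print(a,np.nanpercentile(q[:,2],98).round(3), 'dist of z>.06:',(r[m][q[:,2]>.06]@u).min().round(3) if (q[:,2]>.06).any() else None)
q=robot.sense();robot.move_straight(q['tcp_pos']+[0,0,.05],vel=.15)
robot.goto([*P,.17],[np.pi,0,np.pi]);q=robot.sense();print(q['t'],q['opening'],q['tcp_pos'],q['joint_pos'].round(2))
for n in('side','wrist'):cv2.imwrite(f'pics/{n}6.png',robot.grab_frame(n)['image'][:,:,::-1])
a=cv2.imread('pics/side6.png')[100:250,200:400];b=cv2.imread('pics/wrist6.png')
cv2.imwrite('pics/c6.png',np.hstack([cv2.resize(a,(400,300)),cv2.resize(b,(400,250),interpolation=3)[:,:].copy() if 0 else cv2.copyMakeBorder(cv2.resize(b,(400,250)),0,50,0,0,0)]))
```

```text
-180 0.161 dist of z>.06: 0.107
-135 0.159 dist of z>.06: 0.108
-90 0.028 dist of z>.06: None
-45 0.111 dist of z>.06: 0.147
0 0.029 dist of z>.06: None
45 0.03 dist of z>.06: None
90 0.03 dist of z>.06: None
135 0.03 dist of z>.06: None
23.7083 0.1878447697243814 [0.52171532 0.29707674 0.16921577] [ 0.2   0.74 -1.2   1.75  0.75  1.19  0.36]
```

View pics/c6.png

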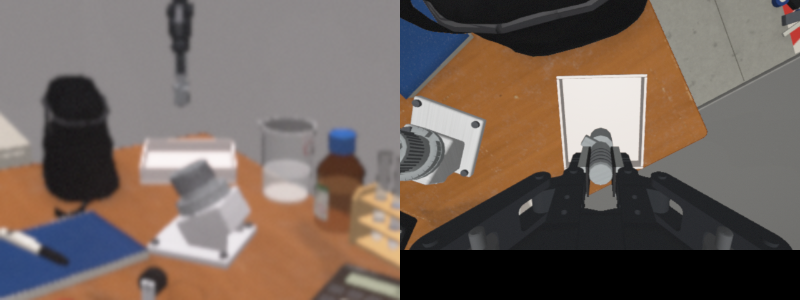

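The plug hangs vertically in the gripper over the tray. The black case on the robot side is 0.16 high, so I turn the camera side away from it and lower.

Run:
```python
from h import *
from plant import robot
robot.goto([.532,.297,.17],[np.pi,0,np.pi/2])
robot.move_straight([.532,.297,.080],vel=.12)
hit=robot.move_straight([.532,.297,.055],vel=.02,contact_N=3)
q=robot.sense();print(hit,q['t'],q['tcp_pos'].round(4),q['wrist_force'].round(1))
if not hit: raise SystemExit
robot.grip(0.45);robot.sleep(.2)
robot.move_straight([.532,.297,.2],vel=.15);robot.sleep(.5)
for n in('side','wrist'):cv2.imwrite(f'pics/{n}7.png',robot.grab_frame(n)['image'][:,:,::-1])
a=cv2.imread('pics/side7.png')[130:280,200:400];b=cv2.imread('pics/wrist7.png')
cv2.imwrite('pics/c7.png',np.hstack([cv2.resize(a,(400,300)),cv2.copyMakeBorder(cv2.resize(b,(400,250)),0,50,0,0,0)]))
print(robot.sense()['t'])
```

```text
True 26.775 [0.532  0.2969 0.0628] [-0.6  0.3  4.7]
28.9917
```

View pics/c7.png

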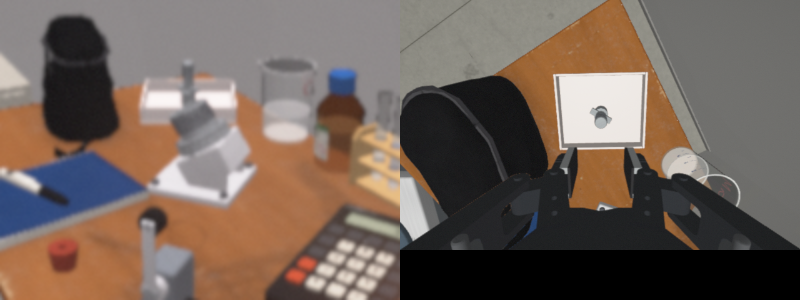

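The plug stands upright in the tray, at (188,75) in the side crop and (600,117) in the wrist view. The roller is back upright and the bystanders are in place, so I hand in.

```bash
python3 -c "
from plant import robot
print(robot.close_job())"
```

```text
the job is handed in; nothing more can be done
None
```

I tripped the interlock, turned the collar until it sat home in the released notch, stood the plug upright in the tray and handed the job in at about 29 s; the cameras showed all three, but no verdict came back.

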